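# Prop the tube rotator's tipping frame and hold it upright

### The arm

A 6-joint arm with a two-finger parallel gripper is mounted at the origin on a cart in front of the work surface, level with it; the furniture and walls round the work are solid. World frame = base frame: x ahead of the robot, y to its left, z up, the work surface at z = 0. Lengths are in m, angles in degrees, forces in N, time in s.
With the tool pointing down it reaches from about 0.35 to 0.875 m from the base axis. Payload 4.2 kg.
Tool frame: the origin (TCP) lies where the fingers leave the gripper's body, on its centre line; the fingertips stand 70 mm ahead of it and the grasp point (between the pads) lies 51 mm ahead of it; z points along the fingers, y is the direction in which the jaws open and shut (so a half turn about z gives the same grasp; the last joint's range is limited). The gripper opens to 87 mm and grips with 3 to 60 N. Pads are 19 mm wide; open, the fingers measure 117 mm over their backs; the gripper's body (75 mm by 190 mm) begins 51 mm behind the grasp point.
Start: joints at [-59.954, 22.042, 0.453, 0, -68.411, -14.817], TCP at [0.164, -0.603, 0.292] pointing down, gripper open.
Joint ranges: [-179.83, 179.83], [-69.29, 118.12], [-61.27, 80.66], [-181.25, 117.63], [-171.15, -9.14], [-177.46, 177.46]. Speed limits (degrees/s): [159.86, 159.86, 180, 180, 180, 180].

### API

Orientations are given as a 3x3 rotation matrix whose columns are the frame's x, y, z axes.
In Python, from station import sense, capture, camera_model, finish_job gives the robot as it stands.
- The arm moves only by the shell command python3 -m inch 'ROWS'. ROWS is JSON, a list of rows, each an object with "hand": the closure, from 0 (fully open) to 1 (shut); "slide": the shift along the world's x, y, z in cm, a list of three; "yaw": the turn about the world's z in rad. A call has 1 to 10 rows; each row is the pose to reach, as a shift and turn from the pose commanded when the call began; what a row does not reach only later rows make up. A row lasts 1/8 s, in which the tool goes at most 62.5 mm and 10.7 degrees, less where a joint would pass 70% of its speed; a pose out of reach is approached as far as the arm can. A call with a gripper value outside its range is refused whole. The fingers move at their own pace and stop on an object; the grip force is fixed at half the most. Time passes only in rows, so rows that repeat a pose let the fingers close. It gives the time, the measured TCP pose, the force and the opening at its end, in the units of the state.
- sense(): the state, without advancing time (a new reading comes with each control period).
- capture(name): name is "scene" or "top"; returns the picture (480x640x3 uint8, blue, green, red); there is no depth.
- camera_model(name): a dict with "mtx" (3x3 intrinsics, pixels), "k1" (the pictures are not rectified: a ray, as slopes to the right and down, at radius r is drawn at 1 + k1 r^2 times it, then the intrinsics apply), "xyz" and "orientation" of the camera in the world. Camera axes: x right, y up, looking along -z (the intrinsics and any distortion apply to the point x, -y, -z); pixel columns grow to the right and rows downward; lengths in m; the calibration is good to about 2 mm. A picture is of the moment at which its call begins. camera_model takes no time and is no camera call.
- finish_job(): hands the job in, once; it reports no verdict.
The state is a dict: "time_s": time; "joints": joint angles; "joint_velocities": joint speeds; "effort": joint torques, N m; "tcp_pos": TCP position; "ee_rot": TCP orientation; "wrist_force": force on the tool from outside, world axes, zero at the start; "moment": the same for the moment, N m; "gripper_width": opening from 0.0 (shut) to 1.0 (fully open).
Only numpy, scipy, OpenCV 4.12 (cv2) and the standard library are available. Lean on these libraries where they do the work, as an engineer would, in place of code of your own. Each camera call takes 0.05 s, during which the arm holds its last target. There are 200 camera calls.

### The job

The tube rotator on the bench has tipped forward onto its stops, with its kickstand folded up behind the frame. Flip the kickstand over centre so that it drops fully down, then take the frame by its top handle bar and bring it back upright until the kickstand's foot bears firmly on the black rest block. Finish while still gripping the handle and keeping the foot pressed there, as the front-heavy frame tips forward if let go; leave the two bottles and the tape roll where they stand.

Things in the scene. Friction and masses are not known exactly. Their poses are not given: they have to be found in the camera images.
- rotator: Tube rotator bolted to the bench: white base plate 300 x 160 x 12 mm. Origin on the bench below the tilt axis (along y, 45 mm up); +x = rear, with kickstand and rest block, the frame tips to -x; plate from x=-135 to 165 mm. Its frame has two 14 x 12 mm aluminium uprights at y=+-52 mm and in front a hub and white disc, 116 mm diameter, 64 mm ahead of the uprights, centre 85 mm up them.
- kickstand_pivot (a point): Point on the kickstand's pivot axis (axis parallel to the rotator's y), in the middle of the frame: 25 mm behind the uprights' mid-plane and 75 mm up from the tilt axis.
- spur_end (a point): Free end, on the rotator's +y side, of the kickstand's steel cross pin: 12 mm diameter, parallel to y, 98 mm from the pivot axis, running from here 116 mm towards -y. Its outer 40 mm stick out past upright and handle, so a finger can push it there from the front. The leg is 120 mm long from pivot to foot.
- handle_mid (a point): Middle of the round handle bar, 16 mm diameter and 116 mm long, parallel to the rotator's y, across the tops of the uprights: 200 mm from the tilt axis (245 mm above the bench when upright). 92 mm of it are free between the uprights; the bar can turn in the grip.
- foot: Weighted black foot of the kickstand, a rubber-clad roller 22 mm in diameter and 40 mm long along y, at the end of the leg; origin at its centre.
- rest_block: Black block fixed on the rear of the base plate, with a 50 mm wide rubber face sloping at 45 degrees towards the frame, where the foot lands: the foot's centre is then 105 mm behind the tilt axis and 31 mm above the bench. Its origin and axes are those of the rotator.
- amber_bottle: Bystander: brown bottle with black cap, 48 mm diameter, 95 mm tall; origin at the centre of its underside.
- buffer_bottle: Bystander: white bottle with blue cap, 52 mm diameter, 105 mm tall; origin at the centre of its underside.
- tape_roll: Bystander: roll of masking tape lying flat, 85 mm diameter, 19 mm high; origin at the centre of its underside.
- tilt (a joint): Tilt of the frame, rad: 0 = upright, +0.5 = tipped forward (to the rotator's -x) on its rubber stops, where it starts; negative = leaning back. About 1 kg, front-heavy: it falls forward even from upright; about 2 to 5 N at the handle raises it. With the kickstand down the foot meets the rest block at 0; without it the frame goes on to -0.45.
- kick (a joint): Kickstand angle on the frame, rad: 0 = folded, leg parallel to the uprights, pointing up behind them (start); grows as the leg swings rearward and down; 2.41 = fully down on its stop. Its weighted foot keeps it folded until the leg has passed the plumb line (about 0.5 with the frame on its stops); well past that (over centre) it drops fully down by itself. Under 2 N at the cross pin moves it.
- frame: The tilting frame with handle, hub and disc; origin on the tilt axis midway between the uprights, y along the axis, z up the uprights.
Things that resemble listed ones, but are neither listed nor needed, are in the scene too. Of the things shaped like the rest_block, the black one is meant.

How it is judged (in metres and radians):
On the way, in this order (a step that is already met when the one before it is completed fails the run):
1. the kickstand is flipped over centre and fully down (value of joint kick above 2.3 rad), for 0.2 s.
2. the frame is held upright by its handle with the foot bearing on the rest block (value of joint kick above 2.3 rad and value of joint tilt between -0.05 and 0.05 rad and contact force between foot and rest_block above 1 N and contact force between the fingers and frame above 1.5 N and velocity of joint tilt between -0.1 and 0.1 rad/s), for 0.3 s.
At the end, for the whole second after the job is handed in: The kickstand is fully down (over 2.3 rad), the frame is upright within 0.05 rad and still (under 0.1 rad/s), the kickstand's foot presses on the rest block with more than 1 N, and the fingers are still holding the frame (contact over 1.5 N) (all of step 2); the arm keeps its last pose, push and grip.
It fails at once if a bystander (a bottle or the tape roll) is shifted by more than 3 cm (distance of any of amber_bottle, buffer_bottle, tape_roll from where it was at the start of the episode above 0.03 m).
It also fails if it takes over 51 s, if anything falls off the work surface, if the arm or the gripper's body presses on something with over 40 N, if the wrist force passes 120 N, or if a joint passes its speed limit or range.

## Working session

There is one attempt and no reset: what is moved stays moved. The work goes in short steps, Python scripts to look and compute and a shell command to move; the robot and the scene stay as the last step left them, time stands still between calls to the robot, and variables do not carry over. Pictures are saved under pics/ and viewed, about 8 in all and at most 12, crops included, and the job is handed in when it is done.

```bash
mkdir -p pics; python3 - <<'E'
from station import *
import cv2
for n in("scene","top"):
    cv2.imwrite(f"pics/{n}0.png",capture(n)); print(n,camera_model(n))
s=sense();print(s)
E
```

```text
scene {'mtx': array([[492.22511523,   0.        , 322.3234671 ],
       [  0.        , 492.22511523, 238.33725339],
       [  0.        ,   0.        ,   1.        ]]), 'k1': -0.048843003774991095, 'xyz': array([0.24923878, 0.6057451 , 0.85573224]), 'orientation': array([[-0.83748911,  0.40833905, -0.36314076],
       [-0.54638627, -0.63620219,  0.54470985],
       [-0.00860464,  0.65460369,  0.75592326]])}
top {'mtx': array([[460.16327252,   0.        , 318.33853748],
       [  0.        , 460.16327252, 236.04671969],
       [  0.        ,   0.        ,   1.        ]]), 'k1': -0.011211900786860093, 'xyz': array([0.47884857, 0.11897776, 1.1730717 ]), 'orientation': array([[ 0.02974818,  0.99422082, -0.1031504 ],
       [-0.99904727,  0.03287087,  0.02870626],
       [ 0.031931  ,  0.10219817,  0.99425145]])}
{'time_s': 0.1, 'joints': array([-5.99558079e+01,  2.20861844e+01,  3.88751937e-01, -2.35867481e-02,
       -6.84115121e+01, -1.48169174e+01]), 'joint_velocities': array([-0.12557303, -0.09133445,  0.23631198,  0.01333773,  0.02208586,
       -0.00359413]), 'effort': array([-1.31944812e-04, -3.91689563e+01,  1.87934142e+01,  4.23184231e+00,
        1.34555617e-02, -7.36806464e-05]), 'tcp_pos': array([ 0.16407427, -0.6026721 ,  0.29128296]), 'ee_rot': array([[-9.64931405e-01, -2.62501424e-01, -6.20618906e-04],
       [-2.62502132e-01,  9.64929663e-01,  1.83758651e-03],
       [ 1.16484516e-04,  1.93605872e-03, -9.99998119e-01]]), 'wrist_force': array([ 0.43850649, -0.81339789,  0.30405833]), 'moment': array([-0.01840652, -0.05183759, -0.06846692]), 'gripper_width': 0.998367236886231}
```

View pics/scene0.png

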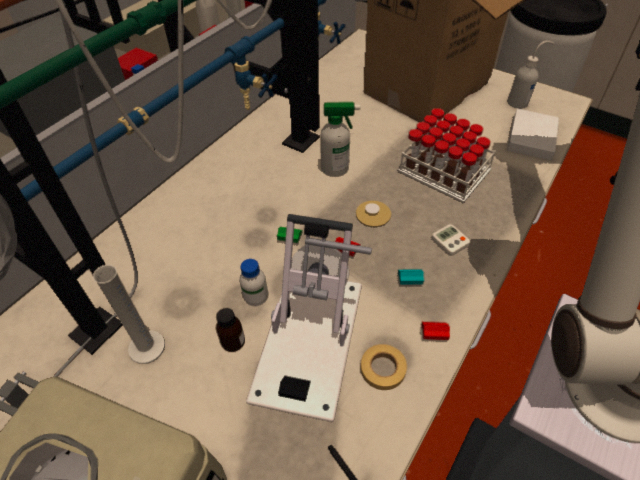

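View pics/top0.png

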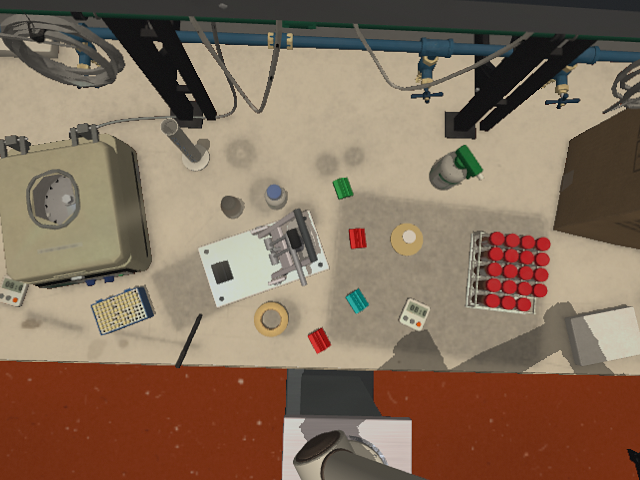

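The top view has the rotator at (265,258), with its plate running left to right and slightly rotated. The black block at (223,271) marks its rear (+x_rot ≈ world +y). The foot is folded up near (296,236), and the buffer bottle, amber bottle and tape are at (276,196), (232,206) and (270,318). In the scene view the handle bar is at (320,222), the cross pin runs from about (310,243) to its free end at (369,250), and the rest block is at (295,387).

Possible mix-ups:
- **Rest block:** black block (295,387) on the plate, versus the red, green and teal blocks off it at (348,246), (289,234), (411,277) and (435,330).
- **Spur:** the pin at (369,250), versus the handle bar (320,222) and the pivot bar (312,290).

```bash
cat > h.py <<'E'
from station import *
import cv2, numpy as np
def ray(n,uv):
    c=camera_model(n);k=np.array([c['k1'],0,0,0,0.])
    p=cv2.undistortPoints(np.array([[uv]],float),c['mtx'],k)[0,0]
    return c['xyz'],c['orientation']@np.array([p[0],-p[1],-1])
def onz(n,uv,z):
    o,d=ray(n,uv);return o+d*(z-o[2])/d[2]
def proj(n,P):
    c=camera_model(n);q=(np.atleast_2d(P)-c['xyz'])@c['orientation']
    q=q*[1,-1,-1]
    return cv2.projectPoints(q.reshape(-1,1,3),np.zeros(3),np.zeros(3),c['mtx'],np.array([c['k1'],0,0,0,0.]))[0][:,0]
def pts(O,th,f):  # frame pts
    X=np.array([np.cos(th),np.sin(th),0]);Y=np.array([-X[1],X[0],0])
    return np.array([O+a*X+b*Y+np.array([0,0,c]) for a,b,c in f])
def fr(x,y,z,t=.5): return (x*np.cos(t)-z*np.sin(t),y,.045+x*np.sin(t)+z*np.cos(t))
def kk(r,y,k,t=.5): return fr(.025+r*np.sin(k),y,.075+r*np.cos(k),t)
E
cat > m.py <<'E'
from h import *
for n in("top","scene"):
    im=cv2.imread(f"pics/{n}0.png");hsv=cv2.cvtColor(im,cv2.COLOR_BGR2HSV)
    m=cv2.inRange(hsv,(0,0,185),(180,28,255))
    m=cv2.morphologyEx(m,cv2.MORPH_OPEN,np.ones((3,3)))
    c0=(225,250) if n=="top" else (300,360)
    nn,l,st,ce=cv2.connectedComponentsWithStats(m)
    i=l[c0[1],c0[0]];print(n,i,st[i])
    cs,_=cv2.findContours((l==i).astype(np.uint8),0,2)
    h=cv2.convexHull(max(cs,key=cv2.contourArea))
    a=cv2.approxPolyDP(h,6,True)[:,0];print(a.tolist())
    for p in a: print(p,onz(n,p,.012).round(4))
E
python3 m.py
```

```text
top 1 [ 199  231   82   76 3415]
[[249, 231], [280, 264], [273, 287], [217, 306], [199, 248]]
[249 231] [0.6063 0.2612 0.012 ]
[280 264] [0.5255 0.1798 0.012 ]
[273 287] [0.4675 0.1951 0.012 ]
[217 306] [0.4164 0.3319 0.012 ]
[199 248] [0.5592 0.3843 0.012 ]
scene 0 [     0      0    640    480 307022]
[[639, 0], [639, 479], [0, 479], [0, 0]]
[639   0] [ 0.2688 -1.7829  0.012 ]
[639 479] [-0.0606  0.1529  0.012 ]
[  0 479] [0.8144 0.7215 0.012 ]
[0 0] [ 2.5224 -0.381   0.012 ]
```

```bash
cat > o.py <<'E'
from h import *
th=np.radians(110.5);X=np.array([np.cos(th),np.sin(th),0])
O=np.array([.4878,.3581,0])-.1635*X
if __name__=="__main__":
    f={'plate':[(.165,.08,.012),(.165,-.08,.012),(-.135,-.08,.012),(-.135,.08,.012)],
     'handle':[fr(0,.058,.2),fr(0,-.058,.2)],'pin':[kk(.098,.098,0),kk(.098,-.018,0)],'piv':[kk(0,0,0)],'foot':[kk(.12,-.02,0),kk(.12,.02,0)]}
    ims=[]
    for n,(x,y,w,h) in {"top":(190,200,150,115),"scene":(240,200,150,220)}.items():
        im=cv2.imread(f"pics/{n}0.png")[y:y+h,x:x+w];s=4 if n=="top" else 2.7
        im=cv2.resize(im,None,fx=s,fy=s,interpolation=cv2.INTER_CUBIC)
        for k,v in f.items():
            p=proj(n,pts(O,th,v));print(n,k,p.round(1).tolist(),pts(O,th,v).round(3).tolist() if n=="top" else "")
            q=((p-[x,y]+.5)*s).astype(np.int32)
            cv2.polylines(im,[q],k=='plate',(0,0,255) if k!='pin' else (0,200,0),1)
            for a in q: cv2.circle(im,tuple(int(t) for t in a),3,(255,0,0),-1)
        cv2.imwrite(f"pics/ov_{n}.png",im)
E
python3 o.py
```

```text
top plate [[217.1, 307.7], [197.8, 246.8], [310.9, 209.3], [331.2, 268.8]] [[0.412, 0.331, 0.012], [0.562, 0.388, 0.012], [0.667, 0.107, 0.012], [0.517, 0.05, 0.012]]
top handle [[316.0, 261.6], [298.1, 209.1]] [[0.524, 0.095, 0.221], [0.633, 0.135, 0.221]]
top pin [[306.1, 285.5], [288.5, 233.0]] [[0.475, 0.113, 0.209], [0.583, 0.154, 0.209]]
top piv [[272.7, 251.1]] [[0.55, 0.192, 0.123]]
top foot [[292.7, 229.4], [298.9, 247.7]] [[0.589, 0.145, 0.228], [0.551, 0.131, 0.228]]
scene plate [[334.2, 418.1], [246.1, 398.9], [289.8, 268.0], [363.1, 280.8]] 
scene handle [[353.4, 226.0], [289.2, 215.8]] 
scene pin [[372.6, 249.1], [306.6, 238.2]] 
scene piv [[311.6, 290.2]] 
scene foot [[306.5, 226.2], [329.2, 229.8]]
```

View pics/ov_top.png

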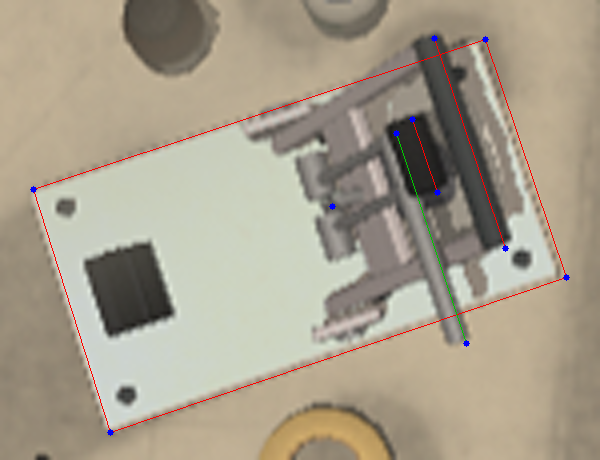

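View pics/ov_scene.png

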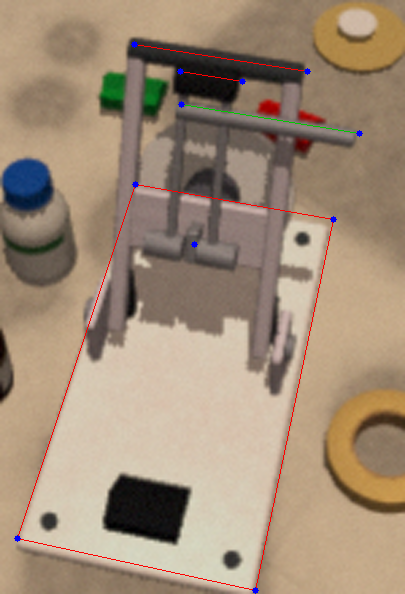

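The overlay in both views agrees with the given geometry to about 2–4 mm: handle, pin end, foot and black block all line up. The frame sits about 2.5 mm further to the rear than predicted, so I'll shift it by that.

```bash
cat >> o.py <<'E'
O=O+.0025*X
E
python3 - <<'E'
from o import *
s=sense();p=s['tcp_pos']
for nm,q in dict(start=(-.115,.08,.252),contact=(-.082,.08,.252),end=(.04,.08,.252),hover=(-.096,0,.34),grasp=(-.096,0,.2715),up=(0,0,.296)).items():
    w=pts(O,th,[q])[0];print(nm,w.round(4),((w-p)*100).round(1),np.linalg.norm(w[:2]).round(3))
print(X*10)
E
```

```text
start [0.5095 0.0716 0.252 ] [34.5 67.4 -3.9] 0.515
contact [0.498  0.1025 0.252 ] [33.4 70.5 -3.9] 0.508
end [0.4552 0.2167 0.252 ] [29.1 81.9 -3.9] 0.504
hover [0.5778 0.1174 0.34  ] [41.4 72.   4.9] 0.59
grasp [0.5778 0.1174 0.2715] [41.4 72.  -2. ] 0.59
up [0.5442 0.2073 0.296 ] [38.  81.   0.5] 0.582
[-3.50207381  9.36672189  0.        ]
```

```bash
python3 -m inch '[{"hand":1,"slide":[2,3,5],"yaw":0.05},{"hand":1,"slide":[5,8,8],"yaw":0.093},{"hand":1,"slide":[8,13,8],"yaw":0.093},{"hand":1,"slide":[11,18,8],"yaw":0.093},{"hand":1,"slide":[14,23,8],"yaw":0.093},{"hand":1,"slide":[17,28,8],"yaw":0.093},{"hand":1,"slide":[20,33,8],"yaw":0.093},{"hand":1,"slide":[22,38,8],"yaw":0.093},{"hand":1,"slide":[25,43,8],"yaw":0.093},{"hand":1,"slide":[25,43,8],"yaw":0.093}]'
```

```text
time_s: 1.35
tcp_pos: [0.4154, -0.1702, 0.3719]
ee_rot: [[-0.934, -0.357, -0.0], [-0.357, 0.934, 0.001], [0.0, 0.001, -1.0]]
wrist_force: [-0.3, -0.4, 0.7]
gripper_width: 0.015
```

```bash
python3 -m inch '[{"hand":1,"slide":[2.3,5.5,0],"yaw":0},{"hand":1,"slide":[4.6,11,0],"yaw":0},{"hand":1,"slide":[7,16.5,0],"yaw":0},{"hand":1,"slide":[9.4,20.2,-2],"yaw":0},{"hand":1,"slide":[9.4,22.2,-6],"yaw":0},{"hand":1,"slide":[9.4,24.2,-10],"yaw":0},{"hand":1,"slide":[9.4,24.2,-12],"yaw":0},{"hand":1,"slide":[9.4,24.2,-12],"yaw":0}]'
python3 - <<'E'
from o import *
s=sense();d=s['tcp_pos']-O;Y=np.array([-X[1],X[0],0]);print(d@X,d@Y,s['tcp_pos'])
a=capture("scene")[150:330,230:470];b=capture("top")[170:350,210:450]
cv2.imwrite("pics/a1.png",cv2.resize(np.vstack([a,b]),None,fx=1.6,fy=1.6))
E
```

```text
time_s: 2.35
tcp_pos: [0.5073, 0.068, 0.2504]
ee_rot: [[-0.937, -0.35, -0.005], [-0.35, 0.937, -0.002], [0.005, -0.0, -1.0]]
wrist_force: [-0.2, 0.5, -0.2]
gripper_width: 0.008
-0.11754701862066197 0.08332043571246826 [0.50730529 0.06801332 0.25043099]
```

View pics/a1.png

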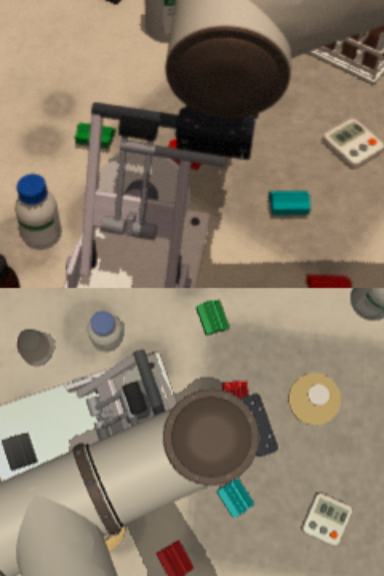

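The gripper hangs in front of the pin's free end with its body clear above the handle end; no contact so far. Now the push to the rear.

```bash
python3 -m inch '[{"hand":1,"slide":[-0.7,1.9,0],"yaw":0},{"hand":1,"slide":[-1.2,3.3,0],"yaw":0},{"hand":1,"slide":[-1.8,4.7,0],"yaw":0},{"hand":1,"slide":[-2.3,6.1,0],"yaw":0},{"hand":1,"slide":[-2.8,7.5,0],"yaw":0}]'; python3 -m inch '[{"hand":1,"slide":[-0.5,1.4,0],"yaw":0},{"hand":1,"slide":[-1,2.8,0],"yaw":0},{"hand":1,"slide":[-1.6,4.2,0],"yaw":0},{"hand":1,"slide":[-2.1,5.6,0],"yaw":0},{"hand":1,"slide":[-2.7,7.2,0],"yaw":0},{"hand":1,"slide":[-2.7,7.2,0],"yaw":0},{"hand":1,"slide":[-2.7,7.2,0],"yaw":0},{"hand":1,"slide":[-2.7,7.2,0],"yaw":0}]'
python3 - <<'E'
from o import *
s=sense();d=s['tcp_pos']-O;Y=np.array([-X[1],X[0],0]);print(d@X,d@Y,s['tcp_pos'])
a=capture("scene")[180:430,200:440]
cv2.imwrite("pics/a2.png",cv2.resize(a,None,fx=2,fy=2))
E
```

```text
time_s: 3.08
tcp_pos: [0.4797, 0.1449, 0.2522]
ee_rot: [[-0.936, -0.351, -0.0], [-0.351, 0.936, 0.0], [-0.0, 0.0, -1.0]]
wrist_force: [-0.3, 0.0, 0.7]
gripper_width: 0.003
time_s: 4.08
tcp_pos: [0.4532, 0.2157, 0.2522]
ee_rot: [[-0.937, -0.351, -0.0], [-0.351, 0.937, -0.0], [0.0, -0.0, -1.0]]
wrist_force: [0.2, -0.1, 0.5]
gripper_width: 0.002
0.03968928824151876 0.08224824006284315 [0.45324427 0.21566769 0.25220975]
```

View pics/a2.png

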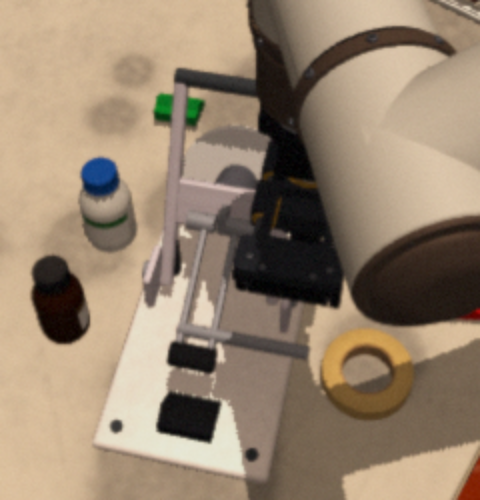

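The scene view shows the kickstand down: the foot is at full-image (296,358), just above the rest block, and the frame is still tipped. Next I lift, open and go over the handle.

```bash
python3 -m inch '[{"hand":1,"slide":[0,0,5],"yaw":0},{"hand":0.6,"slide":[0,0,10],"yaw":0},{"hand":0,"slide":[4,-3,10],"yaw":0},{"hand":0,"slide":[8,-6.5,10],"yaw":0},{"hand":0,"slide":[12.5,-9.8,10],"yaw":0},{"hand":0,"slide":[12.5,-9.8,10],"yaw":0},{"hand":0,"slide":[12.5,-9.8,10],"yaw":0}]'
python3 - <<'E'
from o import *
s=sense();d=s['tcp_pos']-O;Y=np.array([-X[1],X[0],0]);print(d@X,d@Y,s['tcp_pos'],s['gripper_width'])
for k in(2.2,2.3,2.41): print(k,proj("scene",pts(O,th,[kk(.12,-.02,k),kk(.12,.02,k),kk(.098,.098,k)])).round(1).tolist())
im=capture("scene");a=im[180:430,200:440]
cv2.imwrite("pics/a3.png",cv2.resize(a,None,fx=2,fy=2))
E
```

```text
time_s: 5.0
tcp_pos: [0.5781, 0.1175, 0.3518]
ee_rot: [[-0.937, -0.35, -0.001], [-0.35, 0.937, -0.0], [0.001, 0.0, -1.0]]
wrist_force: [-0.1, 0.2, -0.3]
gripper_width: 0.605
-0.0959959892168952 -0.0002762259749060969 [0.57806063 0.11747574 0.35182779] 0.6054650246993017
2.2 [[283.5, 351.4], [306.6, 356.1], [355.0, 352.8]]
2.3 [[284.3, 353.7], [307.1, 358.3], [354.9, 354.6]]
2.41 [[285.4, 355.2], [307.9, 359.8], [355.0, 355.9]]
```

View pics/a3.png

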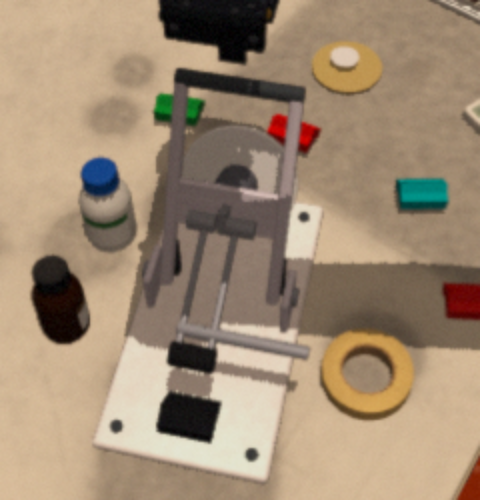

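The kickstand is fully down: the pin end at full-image (354,356) matches the prediction for 2.41 rad. The handle is still at (289,218)–(352,226), as predicted. Descend and grip.

```bash
python3 -m inch '[{"hand":0,"slide":[0,0,0],"yaw":0},{"hand":0,"slide":[0,0,0],"yaw":0},{"hand":0,"slide":[0,0,-2],"yaw":0},{"hand":0,"slide":[0,0,-4],"yaw":0},{"hand":0,"slide":[0,0,-6],"yaw":0},{"hand":0,"slide":[0,0,-8],"yaw":0},{"hand":0,"slide":[0,0,-8],"yaw":0}]'; python3 -m inch '[{"hand":0.3,"slide":[0,0,0],"yaw":0},{"hand":0.6,"slide":[0,0,0],"yaw":0},{"hand":0.8,"slide":[0,0,0],"yaw":0},{"hand":1,"slide":[0,0,0],"yaw":0},{"hand":1,"slide":[0,0,0],"yaw":0},{"hand":1,"slide":[0,0,0],"yaw":0},{"hand":1,"slide":[0,0,0],"yaw":0}]'
python3 - <<'E'
from o import *
z0=.0
for t in(.5,.4,.3,.2,.1,0): print(t,((np.array(pts(O,th,[fr(0,0,.2,t)])[0])-pts(O,th,[fr(0,0,.2,.5)])[0])*100).round(2))
E
```

```text
time_s: 5.92
tcp_pos: [0.5772, 0.1181, 0.2709]
ee_rot: [[-0.936, -0.352, -0.003], [-0.352, 0.936, -0.001], [0.003, -0.0, -1.0]]
wrist_force: [0.5, 0.3, 0.1]
gripper_width: 0.998
time_s: 6.8
tcp_pos: [0.5782, 0.118, 0.2722]
ee_rot: [[-0.936, -0.351, -0.0], [-0.351, 0.936, -0.0], [0.0, -0.0, -1.0]]
wrist_force: [0.3, -0.0, -0.2]
gripper_width: 0.287
0.5 [0. 0. 0.]
0.4 [-0.63  1.69  0.87]
0.3 [-1.29  3.45  1.56]
0.2 [-1.97  5.26  2.05]
0.1 [-2.66  7.11  2.35]
0 [-3.36  8.98  2.45]
```

```bash
python3 -m inch '[{"hand":1,"slide":[0,0,0],"yaw":0},{"hand":1,"slide":[0,0,0],"yaw":0},{"hand":1,"slide":[0,0,0],"yaw":0},{"hand":1,"slide":[0,0,0],"yaw":0}]'
```

```text
time_s: 7.3
tcp_pos: [0.5776, 0.1195, 0.2721]
ee_rot: [[-0.936, -0.352, -0.001], [-0.352, 0.936, 0.003], [-0.0, 0.003, -1.0]]
wrist_force: [-3.4, 5.2, 1.0]
gripper_width: 0.172
```

Gripped: the opening is about 15 mm on the 16 mm bar. Now I follow the arc up.

```bash
python3 -m inch '[{"hand":1,"slide":[-0.3,0.8,0.5],"yaw":0},{"hand":1,"slide":[-0.6,1.7,0.9],"yaw":0},{"hand":1,"slide":[-0.95,2.6,1.2],"yaw":0},{"hand":1,"slide":[-1.3,3.45,1.55],"yaw":0},{"hand":1,"slide":[-1.6,4.35,1.8],"yaw":0},{"hand":1,"slide":[-1.95,5.25,2.05],"yaw":0},{"hand":1,"slide":[-1.95,5.25,2.05],"yaw":0}]'; python3 -m inch '[{"hand":1,"slide":[-0.35,0.9,0.15],"yaw":0},{"hand":1,"slide":[-0.7,1.85,0.3],"yaw":0},{"hand":1,"slide":[-0.95,2.5,0.35],"yaw":0},{"hand":1,"slide":[-1.2,3.1,0.4],"yaw":0},{"hand":1,"slide":[-1.2,3.1,0.4],"yaw":0},{"hand":1,"slide":[-1.2,3.1,0.4],"yaw":0}]'
python3 -c "
from o import *
s=sense();d=s['tcp_pos']-O;print(d@X,d[2],s['wrist_force']@X,s['wrist_force'])"
```

```text
time_s: 8.18
tcp_pos: [0.5583, 0.1707, 0.2942]
ee_rot: [[-0.936, -0.352, 0.001], [-0.352, 0.936, -0.0], [-0.0, -0.001, -1.0]]
wrist_force: [-1.9, -5.2, 6.3]
gripper_width: 0.176
time_s: 8.93
tcp_pos: [0.5466, 0.2019, 0.2972]
ee_rot: [[-0.936, -0.352, 0.0], [-0.352, 0.936, 0.001], [-0.001, 0.001, -1.0]]
wrist_force: [-2.3, -2.4, 5.3]
gripper_width: 0.175
-0.005888952602551519 0.29720863348625093 -1.3955904152311462 [-2.32875329 -2.36063057  5.27369125]
```

```bash
for i in 1 2; do python3 -m inch '[{"hand":1,"slide":[-0.1,0.27,0],"yaw":0},{"hand":1,"slide":[-0.1,0.27,0],"yaw":0},{"hand":1,"slide":[-0.1,0.27,0],"yaw":0}]'
python3 -c "
from o import *
s=sense();d=s['tcp_pos']-O;print(d@X,d[2],s['wrist_force']@X,s['wrist_force'])"; done
```

```text
time_s: 9.3
tcp_pos: [0.5457, 0.2045, 0.2972]
ee_rot: [[-0.936, -0.351, 0.0], [-0.351, 0.936, 0.001], [-0.001, 0.0, -1.0]]
wrist_force: [-2.0, -3.8, 5.5]
gripper_width: 0.173
-0.003142522646955614 0.29718514415039143 -2.8749232099593565 [-1.9726797  -3.80684966  5.53678701]
time_s: 9.68
tcp_pos: [0.5446, 0.2072, 0.2972]
ee_rot: [[-0.936, -0.351, 0.0], [-0.351, 0.936, 0.001], [-0.0, 0.0, -1.0]]
wrist_force: [-2.4, -2.4, 6.3]
gripper_width: 0.175
-0.000278944922340621 0.2971600496902762 -1.378807338569647 [-2.37731511 -2.36086932  6.32284733]
```

```bash
for i in 1 2; do python3 -m inch '[{"hand":1,"slide":[-0.07,0.19,0],"yaw":0},{"hand":1,"slide":[-0.07,0.19,0],"yaw":0},{"hand":1,"slide":[-0.07,0.19,0],"yaw":0}]'
python3 -c "
from o import *
s=sense();d=s['tcp_pos']-O;print(d@X,d[2],s['wrist_force']@X,s['wrist_force'])"; done
python3 - <<'E'
from o import *
print(proj("scene",pts(O,th,[fr(0,0,.2,0),kk(.12,-.02,2.41,0),kk(.12,.02,2.41,0),kk(.098,.098,2.41,0)])).round(1).tolist())
im=capture("scene");a=im[230:430,220:420]
cv2.imwrite("pics/a4.png",cv2.resize(a,None,fx=3,fy=3,interpolation=cv2.INTER_CUBIC))
E
```

```text
time_s: 10.05
tcp_pos: [0.5439, 0.2091, 0.2971]
ee_rot: [[-0.936, -0.351, 0.0], [-0.351, 0.936, 0.001], [-0.0, 0.0, -1.0]]
wrist_force: [-1.8, -3.3, 5.6]
gripper_width: 0.173
0.0017454072895270953 0.29709671421429806 -2.492218742524737 [-1.75401666 -3.31651602  5.55705084]
time_s: 10.42
tcp_pos: [0.5436, 0.2099, 0.2971]
ee_rot: [[-0.936, -0.351, 0.0], [-0.351, 0.936, -0.002], [0.0, -0.002, -1.0]]
wrist_force: [1.0, -6.3, 4.7]
gripper_width: 0.173
0.0026760741102908364 0.29710344115477266 -6.260916575598551 [ 1.01032795 -6.30646702  4.70821743]
[[307.3, 254.5], [286.4, 371.9], [308.0, 376.3], [352.7, 373.5]]
```

View pics/a4.png

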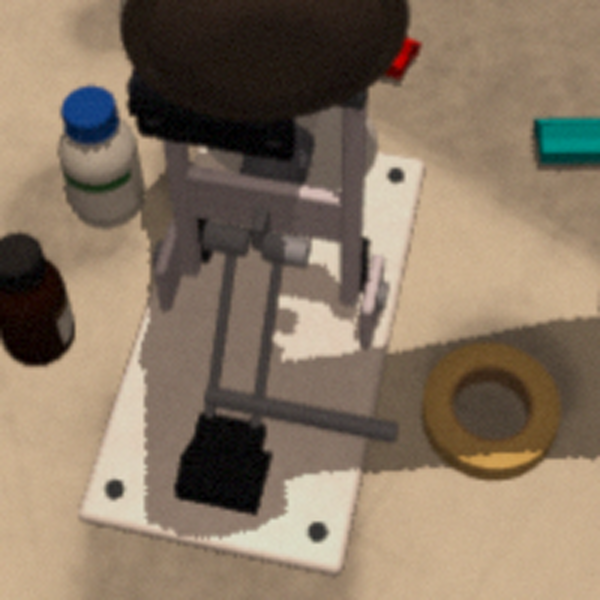

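The foot has landed on the block: the pin end at (351,374) matches the upright prediction of (353,373.5), and the resisting force is now rising. Press a little more.

```bash
for i in 1 2; do python3 -m inch '[{"hand":1,"slide":[-0.07,0.19,0],"yaw":0},{"hand":1,"slide":[-0.07,0.19,0],"yaw":0},{"hand":1,"slide":[-0.07,0.19,0],"yaw":0},{"hand":1,"slide":[-0.07,0.19,0],"yaw":0}]'
python3 -c "
from o import *
s=sense();d=s['tcp_pos']-O;print(d@X,d[2],s['wrist_force']@X,s['wrist_force'])"; done
```

```text
time_s: 10.98
tcp_pos: [0.5434, 0.2106, 0.2972]
ee_rot: [[-0.937, -0.351, 0.001], [-0.351, 0.937, -0.004], [0.0, -0.004, -1.0]]
wrist_force: [2.0, -10.1, 3.8]
gripper_width: 0.177
0.0033208493682613765 0.29716834073950266 -10.209290480226448 [  2.04861507 -10.13358833   3.77286573]
time_s: 11.48
tcp_pos: [0.5432, 0.2111, 0.2972]
ee_rot: [[-0.937, -0.35, 0.001], [-0.35, 0.937, -0.006], [0.001, -0.006, -1.0]]
wrist_force: [5.1, -15.1, 2.9]
gripper_width: 0.172
0.003940284515499111 0.2971677323557167 -15.953917157996882 [  5.08563157 -15.13111162   2.93929163]
```

```bash
python3 -m inch '[{"hand":1,"slide":[0,0,0],"yaw":0},{"hand":1,"slide":[0,0,0],"yaw":0},{"hand":1,"slide":[0,0,0],"yaw":0},{"hand":1,"slide":[0,0,0],"yaw":0},{"hand":1,"slide":[0,0,0],"yaw":0},{"hand":1,"slide":[0,0,0],"yaw":0}]'
python3 - <<'E'
from o import *
s=sense();d=s['tcp_pos']-O;print(d@X,d[2],s['wrist_force']@X,s['gripper_width'])
a=capture("scene")[230:430,220:420]
cv2.imwrite("pics/a5.png",cv2.resize(a,None,fx=3,fy=3,interpolation=cv2.INTER_CUBIC))
E
```

```text
time_s: 12.22
tcp_pos: [0.5432, 0.2111, 0.2972]
ee_rot: [[-0.937, -0.35, 0.001], [-0.35, 0.937, -0.006], [0.001, -0.006, -1.0]]
wrist_force: [4.8, -15.1, 4.1]
gripper_width: 0.171
0.003932816930835852 0.29718449428710403 -15.798953851643304 0.17135381103716127
```

View pics/a5.png

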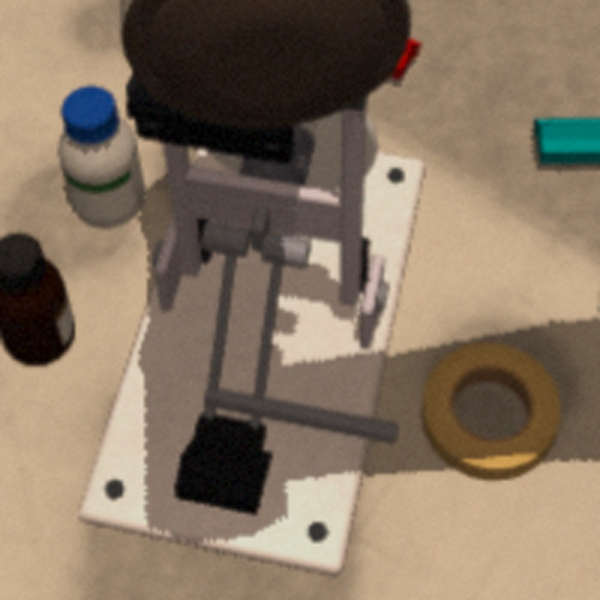

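The view is unchanged and steady: the foot is on the block, the pin end is at the same pixel, and the bottles and tape have not moved. The arm holds about 16 N to the rear, where 1.4–2.9 N was enough before contact. Handing in.

```bash
python3 -c "
from station import *
print(finish_job())"
```

```text
the job is handed in; nothing more can be done
None
```

The job is handed in, with the frame upright and the foot pressed on the black rest block; `finish_job` gives no verdict, so success is not confirmed.

**What I did:** I pushed the cross pin to the rear with the closed fingers until the kickstand went over centre and dropped. I then gripped the handle bar, brought the frame up along its arc until the foot met the block, and pressed on.

**Last checks, at 12.2 s on the robot's clock:**
- **Kickstand:** its pin end was about 2 pixels from where it should be with the kickstand fully down (2.41 rad) and the frame upright.
- **Frame:** the handle was about 4 mm behind the position I predicted for upright, which would be a tilt of about -0.02 rad. The arm was still.
- **Foot pressure:** the arm pushed about 16 N to the rear, against 1.4–2.9 N before contact. I inferred the foot's contact force from this and did not measure it directly.
- **Grip:** the fingers were closed to about 15 mm on the 16 mm bar.
- **Bystanders:** the two bottles and the tape roll looked unmoved.

**Disagreements:** the frame sat about 2.5 mm further to the rear than first measured, which I corrected for. A 3–6 N upward force on the tool also remained from raising the frame.

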